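Set up the desk plant watering before a holiday

TASK

Get the desk plants ready for a holiday: fully shut the red main tap before any plant pot goes on a saucer, then move the stray white jar off its saucer onto the cork mat and stand each plant pot upright, wholly on the saucer of its own colour. Still with the main shut, turn the blue taps so that every saucer with a plant has its tap fully open and any saucer without one has it fully shut; only when all that is done, open the red main tap fully. Leave everything else on the desk where it is.

Things in the scene. Friction and masses are not known exactly. Their poses are not given: they have to be found in the camera images.
- manifold: Watering unit, fixed; origin on the desk, z up, -x roughly to the robot. White header pipe (18 mm thick, top 44 mm high) along its y from -320 to +155 mm; three branches to -x at y = -140, 0, 140 mm, 86 mm long, each to the saucer centred at x = -150 mm. Brass taps (32 mm dia., 65 mm high) on the pipes. White tank 150 x 150 x 175 mm, centre at x = 165, y = -320 mm.
- tap1 (a joint): Branch tap 1, blue handle, turning about the vertical axis at manifold x = 0, y = -140 mm; feeds the saucer at station 1. Handle bar as on the main tap. 0 = shut, handle to the manifold's +y, across its branch; 1.571 = fully open, handle to its -x, along its branch. Grows anticlockwise from above. Stop at each end; 0.15 N m friction, stays where left; starts anywhere.
- station1 (a point): Station 1: centre of the top of the saucer before tap 1 (manifold x = -150, y = -140, 6 mm above the desk).
- tap2 (a joint): Branch tap 2, blue handle, turning about the vertical axis at manifold x = 0, y = 0 mm; feeds the saucer at station 2. Handle bar as on the main tap. 0 = shut, handle to the manifold's +y, across its branch; 1.571 = fully open, handle to its -x, along its branch. Grows anticlockwise from above. Stop at each end; 0.15 N m friction, stays where left; starts anywhere.
- station2 (a point): Station 2: centre of the top of the saucer before tap 2 (manifold x = -150, y = 0, 6 mm above the desk).
- tap3 (a joint): Branch tap 3, blue handle, turning about the vertical axis at manifold x = 0, y = 140 mm; feeds the saucer at station 3. Handle bar as on the main tap. 0 = shut, handle to the manifold's +y, across its branch; 1.571 = fully open, handle to its -x, along its branch. Grows anticlockwise from above. Stop at each end; 0.15 N m friction, stays where left; starts anywhere.
- station3 (a point): Station 3: centre of the top of the saucer before tap 3 (manifold x = -150, y = 140, 6 mm above the desk).
- main (a joint): Main tap, red handle, turning about the vertical axis at manifold x = 0, y = -270 mm, near the tank. 0 = shut, handle to the manifold's -x, across the header pipe; 1.571 = fully open, handle to its +y, along the header pipe. Grows clockwise from above. Stop at each end; 0.15 N m friction, stays where left; starts open or partly open.
- main_grip (a point): Grip point on the main handle, 66 mm from the axis, 77 mm above the desk. All four tap handles are alike: a straight level bar from the axis outward, 88 mm long, 14 mm wide, 22 mm high (66 to 88 mm above the desk), nothing within 20 mm below its outer part; pinch it from above.
- saucer_terracotta: Flat round terracotta saucer, 124 mm dia., 6 mm thick, fixed at one of the three stations (which one varies); origin at the centre of its underside, on the desk.
- pot_terracotta: Straight round terracotta plant pot, 64 mm dia., 60 mm high, with a small grey-green rosette succulent (within 28 mm of the axis) rising up to 26 mm above the rim; about 0.3 kg, bottom-heavy. Origin at the centre of its underside, z up. May be absent (None).
- jar_on_terracotta: White round jar with a cork lid, 62 mm dia., 72 mm high (lid the top 12 mm), about 0.25 kg, bottom-heavy, left standing on the terracotta saucer; origin at the centre of its underside. Just one of the three jars is there; the others are absent (None).
- saucer_blue: Flat round blue saucer, 124 mm dia., 6 mm thick, fixed at one of the three stations (which one varies); origin at the centre of its underside, on the desk.
- pot_blue: Straight round blue plant pot, 64 mm dia., 60 mm high, with a small round cactus (within 28 mm of the axis) rising up to 26 mm above the rim; about 0.3 kg, bottom-heavy. Origin at the centre of its underside, z up. May be absent (None).
- jar_on_blue: White round jar with a cork lid, 62 mm dia., 72 mm high (lid the top 12 mm), about 0.25 kg, bottom-heavy, left standing on the blue saucer; origin at the centre of its underside. Just one of the three jars is there; the others are absent (None).
- saucer_yellow: Flat round yellow saucer, 124 mm dia., 6 mm thick, fixed at one of the three stations (which one varies); origin at the centre of its underside, on the desk.
- pot_yellow: Straight round yellow plant pot, 64 mm dia., 60 mm high, with a small spiky succulent (within 28 mm of the axis) rising up to 26 mm above the rim; about 0.3 kg, bottom-heavy. Origin at the centre of its underside, z up. May be absent (None).
- jar_on_yellow: White round jar with a cork lid, 62 mm dia., 72 mm high (lid the top 12 mm), about 0.25 kg, bottom-heavy, left standing on the yellow saucer; origin at the centre of its underside. Just one of the three jars is there; the others are absent (None).
- cork_mat: Round cork mat, 124 mm dia., 6 mm thick, fixed on the desk; origin at the centre of its underside. Place for the jar.
- mug: White mug, 80 mm dia., 90 mm high; bystander, leave alone. Origin at the centre of its underside.
- brush_pot: Woven-look pot of brushes, 85 mm dia., 200 mm high; bystander, leave alone. Origin at the centre of its underside.
- mouse: White computer mouse, 110 x 60 x 25 mm; bystander, leave alone. Origin at the centre of its underside.
- notebook: Grey notebook, 150 x 210 x 16 mm; bystander, leave alone. Origin at the centre of its underside.
- almond_jar: Amber glass jar with black lid, 70 mm dia., 100 mm high; bystander, leave alone. Origin at the centre of its underside.
There are look-alikes about, which are no part of the job. What is shaped like the pot_terracotta but purple is not meant. What is shaped like the jar_on_blue but pink is not meant.

How it is judged:
On the way, in this order (a step that is already met when the one before it is completed fails the run):
1. the main tap is fully shut while no plant pot stands on a saucer (value of joint main below 0.15 rad and horizontal distance between each of pot_terracotta, pot_blue, pot_yellow and saucer_terracotta above 0.06 m and horizontal distance between each of pot_terracotta, pot_blue, pot_yellow and saucer_blue above 0.06 m and horizontal distance between each of pot_terracotta, pot_blue, pot_yellow and saucer_yellow above 0.06 m), for 0.2 s.
2. with the main still shut: jar on the cork mat, every plant pot on its own saucer, taps of saucers with a plant fully open, taps of the others fully shut (value of joint main below 0.15 rad and horizontal distance between pot_terracotta and saucer_terracotta below 0.03 m and height (world z) of pot_terracotta between 0.003 and 0.012 m and angle between each of pot_terracotta, pot_blue, pot_yellow, jar_on_terracotta, jar_on_blue, jar_on_yellow's own z axis and vertical below 0.1 rad and linear speed of each of pot_terracotta, pot_blue, pot_yellow, jar_on_terracotta, jar_on_blue, jar_on_yellow below 0.03 m/s and horizontal distance between pot_blue and saucer_blue below 0.03 m and height (world z) of pot_blue between 0.003 and 0.012 m and horizontal distance between pot_yellow and saucer_yellow below 0.03 m and height (world z) of pot_yellow between 0.003 and 0.012 m and horizontal distance between each of jar_on_terracotta, jar_on_blue, jar_on_yellow and cork_mat below 0.033 m and height (world z) of each of jar_on_terracotta, jar_on_blue, jar_on_yellow below 0.012 m and ((horizontal distance between any of pot_terracotta, pot_blue, pot_yellow and station1 below 0.045 m and value of joint tap1 above 1.42 rad) or (not (horizontal distance between any of pot_terracotta, pot_blue, pot_yellow and station1 below 0.045 m) and value of joint tap1 below 0.15 rad)) and ((horizontal distance between any of pot_terracotta, pot_blue, pot_yellow and station2 below 0.045 m and value of joint tap2 above 1.42 rad) or (not (horizontal distance between any of pot_terracotta, pot_blue, pot_yellow and station2 below 0.045 m) and value of joint tap2 below 0.15 rad)) and ((horizontal distance between any of pot_terracotta, pot_blue, pot_yellow and station3 below 0.045 m and value of joint tap3 above 1.42 rad) or (not (horizontal distance between any of pot_terracotta, pot_blue, pot_yellow and station3 below 0.045 m) and value of joint tap3 below 0.15 rad))), for 0.2 s.
3. the main tap is fully open (value of joint main above 1.42 rad), for 0.2 s.
At the end, for the whole second after the job is handed in: Main above 1.42 rad; each pot upright (0.1 rad), at rest, within 30 mm of its own saucer's centre; jar upright within 33 mm of the cork mat's centre; each blue tap above 1.42 rad if a pot stands at its station, else below 0.15 rad; nothing else moved over 40 mm (value of joint main above 1.42 rad and horizontal distance between pot_terracotta and saucer_terracotta below 0.03 m and height (world z) of pot_terracotta between 0.003 and 0.012 m and angle between each of pot_terracotta, pot_blue, pot_yellow, jar_on_terracotta, jar_on_blue, jar_on_yellow's own z axis and vertical below 0.1 rad and linear speed of each of pot_terracotta, pot_blue, pot_yellow, jar_on_terracotta, jar_on_blue, jar_on_yellow below 0.03 m/s and horizontal distance between pot_blue and saucer_blue below 0.03 m and height (world z) of pot_blue between 0.003 and 0.012 m and horizontal distance between pot_yellow and saucer_yellow below 0.03 m and height (world z) of pot_yellow between 0.003 and 0.012 m and horizontal distance between each of jar_on_terracotta, jar_on_blue, jar_on_yellow and cork_mat below 0.033 m and height (world z) of each of jar_on_terracotta, jar_on_blue, jar_on_yellow below 0.012 m and ((horizontal distance between any of pot_terracotta, pot_blue, pot_yellow and station1 below 0.045 m and value of joint tap1 above 1.42 rad) or (not (horizontal distance between any of pot_terracotta, pot_blue, pot_yellow and station1 below 0.045 m) and value of joint tap1 below 0.15 rad)) and ((horizontal distance between any of pot_terracotta, pot_blue, pot_yellow and station2 below 0.045 m and value of joint tap2 above 1.42 rad) or (not (horizontal distance between any of pot_terracotta, pot_blue, pot_yellow and station2 below 0.045 m) and value of joint tap2 below 0.15 rad)) and ((horizontal distance between any of pot_terracotta, pot_blue, pot_yellow and station3 below 0.045 m and value of joint tap3 above 1.42 rad) or (not (horizontal distance between any of pot_terracotta, pot_blue, pot_yellow and station3 below 0.045 m) and value of joint tap3 below 0.15 rad))); the robot touches nothing.
It fails at once if the mug is moved by more than 40 mm (distance of mug from where it was at the start of the episode above 0.04 m).
It fails at once if the brush pot is moved by more than 40 mm (distance of brush_pot from where it was at the start of the episode above 0.04 m).
It fails at once if the mouse is moved by more than 40 mm (distance of mouse from where it was at the start of the episode above 0.04 m).
It fails at once if the notebook is moved by more than 40 mm (distance of notebook from where it was at the start of the episode above 0.04 m).
It fails at once if the almond jar is moved by more than 40 mm (distance of almond_jar from where it was at the start of the episode above 0.04 m).
Of pot_terracotta, pot_blue, pot_yellow only 2 to 3 are there at a start; the rules pass over those that are not, and their reading is None.
Of jar_on_terracotta, jar_on_blue, jar_on_yellow only 1 to 1 are there at a start; the rules pass over those that are not, and their reading is None.
At some moment in a run one of pot_terracotta, pot_blue, pot_yellow, jar_on_terracotta, jar_on_blue, jar_on_yellow may be knocked a few centimetres aside while the robot is not near it.
It also fails if it takes over 200 s, if anything falls off the work surface, if the arm or the gripper's body presses on something with over 40 N, if the wrist force passes 120 N, or if a joint passes its speed limit or range.

ROBOT

A 6-joint arm with a two-finger parallel gripper is mounted at the origin on the work surface. World frame = base frame: x ahead of the robot, y to its left, z up, the work surface at z = 0. Lengths are in m, angles in rad, forces in N, time in s.
With the tool pointing down it reaches from about 0.225 to 0.875 m from the base axis. Payload 3.4 kg.
Tool frame: the origin (TCP) lies at the very end of the fingers, on their centre line; the grasp point (between the pads) lies 19 mm behind it (manip.tcp_to_grasp is the distance from the TCP to the grasp point, in m); z points along the fingers, y is the line along which they close (so a half turn about z gives the same grasp; the last joint's range is limited). The gripper opens to 85 mm and grips with 20 to 120 N. Pads are 22 mm wide; open, the fingers measure 114 mm over their backs; the gripper's body (76 mm by 85 mm) begins 54 mm behind the grasp point. The pads swing forward as they close: fully open they stand 13 mm farther back than shut.
Start: joints at [1.07, 0.276, 1.505, -0, 1.361, -0.121], TCP at [0.213, 0.534, 0.231] pointing down, gripper open.
Joint ranges: [-2.89, 2.89], [-0.75, 2.08], [0.22, 2.7], [-1.18, 4.32], [0.11, 2.71], [-2.7, 2.7]. Speed limits (rad/s): [2.57, 2.57, 3.14, 3.14, 3.14, 3.14].

INTERFACE

Orientations are given as a unit quaternion [w, x, y, z].
In Python, from rig import status, get_image, job, manip gives the robot as it stands.
- The arm moves only by the tool apply_moves, never from a script. Its arguments are lists of equal length, an entry for each row: "xyz": the shift along the tool's x, y, z each as a share of 0.3 m, from -1 to 1, a list of three; "rot": the turn, a rotation vector about the tool's x, y, z each as a share of 60 degrees, from -1 to 1, a list of three; "hand": the opening, from -1 (shut) to 1 (fully open). A call has 1 to 8 rows; each row shifts and turns the commanded pose from where the row before left it, along the tool's axes as they then stand; what a row does not reach is not made up. A row lasts 1/8 s, in which the tool goes at most 62.5 mm and 10.7 degrees, less where a joint would pass 70% of its speed; a pose out of reach is approached as far as the arm can. A call with a number of a shift or a turn outside -1 to 1 is refused whole. A call with a gripper value outside its range is refused whole. The fingers move at their own pace and stop on an object; "force" is the grip in N (left out, the last holds). Time passes only in rows, so rows that do not move let the fingers close. It gives the time, the measured TCP pose, the force, the opening and the grip force at its end, in the units of the state.
- status.get_state(): the state, without advancing time (a new reading comes with each control period).
- get_image(name): name is "side" or "top" or "wrist"; returns a dict with "pixels" (420x560x3 uint8, red, green, blue), "fovy" (degrees; the focal length in pixels is half the picture's height over the tangent of half this angle, whatever the lens; pixels are square), "cx", "cy" (the principal point, pixels), "origin" and "orientation" of the camera in the world; the wrist camera has in their place "tool_from_camera" (4x4, takes a point from camera to tool coordinates, whose origin is the TCP and whose axes are the flange's). Camera axes: x right, y down, z forward; pixel columns grow to the right and rows downward; lengths in m; the calibration is good to about 2 mm. A picture is of the moment at which its call begins: read the wrist's pose just before it. There is no depth.
- job.sign_off(): hands the job in; it is judged then, once.
The state is a dict: "clock": time; "qpos": joint angles; "qd": joint speeds; "effort": joint torques, N m; "position": TCP position; "ee_rot": TCP orientation; "contact_force": force on the tool from outside, world axes, zero at the start; "moment": the same for the moment, N m; "width": finger opening in m; "gripper_force": force on a finger pad.
Only numpy, scipy, OpenCV 4.12 (cv2) and the standard library are available. Lean on these libraries where they do the work, as an engineer would, in place of code of your own. Each camera call takes 0.05 s, during which the arm holds its last target. There are 200 camera calls.

## Working session

There is one attempt and no reset: what is moved stays moved. The work goes in short steps, Python scripts to look and compute and a tool call to move; the robot and the scene stay as the last step left them, time stands still between calls to the robot, and variables do not carry over. Pictures are saved under pics/ and viewed, at most 14 in all, crops included, and the job is handed in when it is done.

Besides the shell and the picture viewer there is one more tool, called after "Call:" by a JSON object that holds its "api" and its "payload". apply_moves: Moves the arm, as the interface text tells. Its arguments: {"type":"object","properties":{"xyz":{"type":"array","items":{"type":"array","items":{"type":"number","minimum":-1,"maximum":1}}},"rot":{"type":"array","items":{"type":"array","items":{"type":"number","minimum":-1,"maximum":1}}},"hand":{"type":"array","items":{"type":"number"}},"force":{"type":"number"}},"required":["xyz","rot","hand"]}

```bash
mkdir -p pics; ls; cat > h.py <<'E'
import numpy as np, cv2
from rig import status, get_image, job, manip
from scipy.spatial.transform import Rotation as R
def quat(q): return R.from_quat([q[1],q[2],q[3],q[0]])
def snap(name,fn):
    s=status.get_state(); im=get_image(name); cv2.imwrite('pics/'+fn,im['pixels'][:,:,::-1])
    d={k:np.array(v).tolist() for k,v in im.items() if k!='pixels'}
    d['pos']=np.array(s['position']).tolist(); d['q']=np.array(s['ee_rot']).tolist()
    import json; json.dump(d,open('pics/'+fn+'.json','w')); return d
def load(fn):
    import json; return json.load(open('pics/'+fn+'.json'))
def cam(d):
    if 'origin' in d: return np.array(d['origin']), orient(d['orientation'])
    T=np.array(d['tool_from_camera']); Rt=quat(d['q']).as_matrix()
    return np.array(d['pos'])+Rt@T[:3,3], Rt@T[:3,:3]
def orient(o):
    o=np.array(o); return o if o.shape==(3,3) else quat(o).as_matrix()
def ray(d,u,v,z):
    o,M=cam(d); f=210/np.tan(np.radians(d['fovy'])/2)
    r=M@np.array([(u-d['cx'])/f,(v-d['cy'])/f,1]); return (o+r*(z-o[2])/r[2]).round(4)
def proj(d,p):
    o,M=cam(d); f=210/np.tan(np.radians(d['fovy'])/2)
    c=M.T@(np.array(p)-o); return (d['cx']+f*c[0]/c[2], d['cy']+f*c[1]/c[2])
E
python3 - <<'E'
from h import *
for n in('top','side'):
    d=snap(n,n+'0.png'); print(d)
    im=cv2.imread(f'pics/{n}0.png'); cv2.imwrite(f'pics/{n}0b.png',cv2.resize(im,(800,600),interpolation=cv2.INTER_CUBIC))
print(status.get_state())
E
```

```text
pics
{'fovy': 42.5317318021686, 'cx': 277.6231368076433, 'cy': 205.76242444507506, 'origin': [0.1885297345562942, -0.06937722324066663, 1.8158015058837642], 'orientation': [-0.06976616556088497, 0.7059655643643434, -0.7025002374221732, 0.05690975748020288], 'pos': [0.21290420770517463, 0.5335430611987597, 0.23043502068782484], 'q': [-0.0002775170454102931, 0.1887335871623522, 0.9820278759393661, -0.0008982979111891304]}
{'fovy': 56.25400970464888, 'cx': 281.5805388253044, 'cy': 199.73516689105927, 'origin': [0.13130864987138066, -0.6730864445878632, 0.8460629607538863], 'orientation': [-0.3522214916356399, 0.8975502518252461, -0.2478010356956815, 0.09454212281596912], 'pos': [0.21293629381369603, 0.533545760770231, 0.23045110306293978], 'q': [-0.00026853833502779026, 0.18877635543211468, 0.9820196751946483, -0.0008792312141736239]}
{'clock': 0.1, 'qpos': array([ 1.06999004e+00,  2.76541242e-01,  1.50601968e+00,  4.49070768e-06,
        1.36073439e+00, -1.20976777e-01]), 'qd': array([-0.00017615, -0.00189389, -0.00204559,  0.00131136, -0.0005018 ,
       -0.0002863 ]), 'effort': array([ 2.36334854e-03, -4.17698765e+01, -2.46403366e+01, -1.11407498e-04,
        5.80052627e-03, -1.76810835e-05]), 'position': array([0.21294316, 0.53359059, 0.23051558]), 'ee_rot': array([-2.62518831e-04,  1.88775576e-01,  9.82019886e-01, -8.09847296e-04]), 'contact_force': array([-0.46026914, -0.52499783,  0.43004216]), 'moment': array([ 0.01363735, -0.01217818, -0.00508204]), 'gripper_force': 0.0, 'width': 0.08549685805051836}
```

View pics/top0b.png

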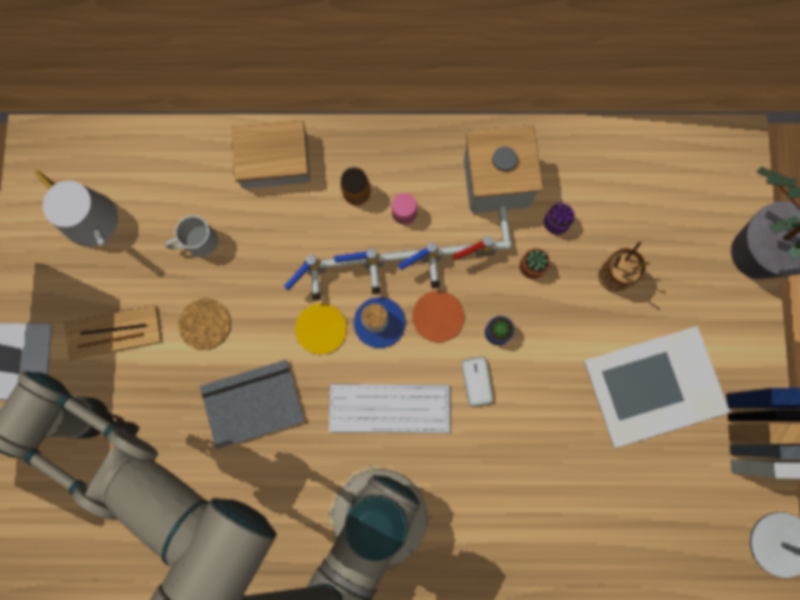

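View pics/side0b.png

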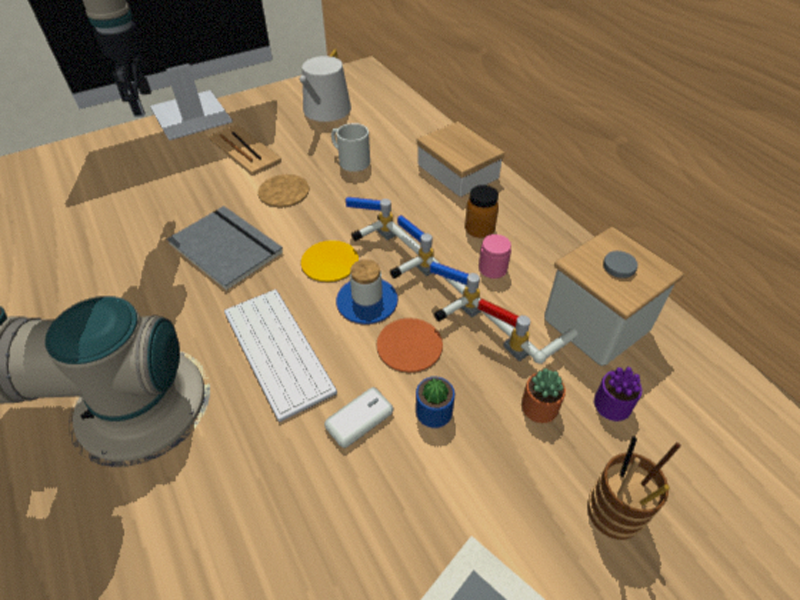

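The top view shows the yellow, blue and terracotta saucers at (321,329), (380,322) and (438,316). The jar stands on blue at (375,318) and the cork mat is at (205,324). The terracotta pot is at (535,264) and the blue pot at (500,330). There is no yellow pot. The main handle is mostly open.

```bash
cat >> h.py <<'E'
def fitman(P):  # P: list of (manifold xy, world xy)
    a=np.array([p[0] for p in P],float); b=np.array([p[1] for p in P],float)
    ac=a-a.mean(0); bc=b-b.mean(0); H=ac.T@bc; th=np.arctan2(H[0,1]-H[1,0],H[0,0]+H[1,1])
    c,s=np.cos(th),np.sin(th); M=np.array([[c,-s],[s,c]]); t=b.mean(0)-M@a.mean(0)
    print('yaw',th,'t',t,'res mm',((ac@M.T-bc)*1000).round(1).tolist()); return th,t
E
python3 - <<'E'
from h import *
d=load('top0.png'); s=.7
g=lambda u,v,z: ray(d,u*s,v*s,z)
print('mat',g(205,324,.006)); 
S=[((-.15,.14),g(321,329,.006)[:2]),((-.15,0),g(380,322,.006)[:2]),((-.15,-.14),g(438,316,.006)[:2])]
for n,u,v,z in [('jar',375,318,.072),('pt',535,264,.065),('pb',500,330,.065),('mug',192,235,.09),('almond',354,180,.1),('pink',404,207,.072),('brush',627,268,.15),('mouse',478,381,.02)]: print(n,g(u,v,z))
T=[((0,.14),g(312,262,.077)[:2]),((0,0),g(373,256,.077)[:2]),((0,-.14),g(433,250,.077)[:2]),((0,-.27),g(489,244,.077)[:2])]
th,t=fitman(S+T)
for n,a,b in[('main',(489,244),(455,257)),('t1',(433,250),(400,266)),('t2',(373,256),(335,259)),('t3',(312,262),(287,287))]:
    w=g(*b,.08)[:2]-g(*a,.08)[:2]; print(n,'handle angle rel manifold',np.degrees(np.arctan2(w[1],w[0])-th)%360,np.linalg.norm(w))
w=get_image('wrist'); print({k:v for k,v in w.items() if k!='pixels'})
E
```

```text
mat [0.4425 0.4204 0.006 ]
jar [0.4486 0.0126 0.072 ]
pt [ 0.5776 -0.3567  0.065 ]
pb [ 0.4231 -0.2731  0.065 ]
mug [0.6388 0.4386 0.09  ]
almond [0.7688 0.0639 0.1   ]
pink [ 0.7122 -0.0525  0.072 ]
brush [ 0.5502 -0.5442  0.15  ]
mouse [ 0.3098 -0.2254  0.02  ]
yaw 0.10440419848262572 t [0.59491596 0.01960377] res mm [[-0.5, -0.3], [-3.2, 0.3], [-3.5, -1.5], [2.0, -1.0], [2.0, 1.0], [2.0, 0.6], [1.1, 0.9]]
main handle angle rel manifold 105.51760459189072 0.08458540063155104
t1 handle angle rel manifold 110.58313124057742 0.08497058314499202
t2 handle angle rel manifold 88.7709204008776 0.08810295114239931
t3 handle angle rel manifold 130.51241365476596 0.08134494452638104
{'fovy': 64.75834810716175, 'cx': 277.69610892340893, 'cy': 205.9041934552284, 'tool_from_camera': array([[-1.59947327e-03, -9.55452234e-01, -2.95141440e-01,
         7.51695710e-02],
       [ 9.99998712e-01, -1.56811570e-03, -3.42925614e-04,
         1.69941743e-04],
       [-1.35166884e-04, -2.95141609e-01,  9.55453511e-01,
        -1.43646643e-01],
       [ 0.00000000e+00,  0.00000000e+00,  0.00000000e+00,
         1.00000000e+00]])}
```

```bash
cat >> h.py <<'E'
TH=0.1044; T0=np.array([.5949,.0196])
def W(x,y):
    c,s=np.cos(TH),np.sin(TH); return T0+np.array([c*x-s*y,s*x+c*y])
def plan(p,yaw=None,mm=.06):
    """rows (tool frame shares) from measured pose to p with tool x at world yaw (deg), tool down"""
    s=status.get_state(); p0=np.array(s['position']); Rm=quat(s['ee_rot']).as_matrix()
    y0=np.arctan2(Rm[1,0],Rm[0,0]); y1=y0 if yaw is None else np.radians(yaw)
    dy=(y1-y0+np.pi)%(2*np.pi)-np.pi; p=np.array(p,float)
    n=max(1,int(np.ceil(np.linalg.norm(p-p0)/mm)),int(np.ceil(abs(np.degrees(dy))/10.2)))
    D=lambda y: np.array([[np.cos(y),np.sin(y),0],[np.sin(y),-np.cos(y),0],[0,0,-1]])
    print('from',p0.round(4),'yaw',np.degrees(y0).round(1),'tilt',np.degrees(np.arccos(-Rm[2,2])).round(2),'n',n)
    c=p0.copy(); y=y0; xs=[];rs=[]
    for k in range(1,n+1):
        r=(D(y).T@(p0+(p-p0)*k/n-c)/.3).round(3); c=c+D(y)@r*.3
        rz=np.round(-np.degrees(y0+dy*k/n-y)/60,3); y-=np.radians(rz*60)
        xs.append(r.tolist()); rs.append([0,0,float(rz)])
    for a in range(0,n,8): print(str(xs[a:a+8]).replace(' ',''),str(rs[a:a+8]).replace(' ',''))
def tap(y,bar,z,r=.066):
    a=TH+np.radians(bar); q=W(0,y)+r*np.array([np.cos(a),np.sin(a)]); return [q[0],q[1],z],np.degrees(a)
E
python3 - <<'E'
from h import *
p,y=tap(-.27,105.5,.16); print(p,y); plan(p,y)
E
```

```text
[np.float64(0.5988673783586509), np.float64(-0.18751463144018576), 0.16] 111.4816793811658
from [0.213  0.5337 0.2306] yaw 158.2 tilt 0.08 n 14
[[-0.149,-0.125,0.017],[-0.156,-0.117,0.017],[-0.163,-0.107,0.016],[-0.168,-0.098,0.017],[-0.174,-0.087,0.017],[-0.179,-0.078,0.017],[-0.183,-0.066,0.017],[-0.186,-0.056,0.017]] [[0,0,0.056],[0,0,0.055],[0,0,0.056],[0,0,0.056],[0,0,0.055],[0,0,0.056],[0,0,0.056],[0,0,0.055]]
[[-0.19,-0.045,0.016],[-0.192,-0.034,0.017],[-0.193,-0.023,0.017],[-0.194,-0.011,0.017],[-0.195,-0.0,0.017],[-0.195,0.011,0.016]] [[0,0,0.056],[0,0,0.056],[0,0,0.055],[0,0,0.056],[0,0,0.056],[0,0,0.055]]
```

Call:
{"api": "apply_moves", "payload": {"xyz": [[-0.149, -0.125, 0], [-0.156, -0.117, 0], [-0.163, -0.107, 0], [-0.168, -0.098, 0.017], [-0.174, -0.087, 0.017], [-0.179, -0.078, 0.017], [-0.183, -0.066, 0.017], [-0.186, -0.056, 0.017]], "rot": [[0, 0, 0.056], [0, 0, 0.055], [0, 0, 0.056], [0, 0, 0.056], [0, 0, 0.055], [0, 0, 0.056], [0, 0, 0.056], [0, 0, 0.055]], "hand": [0, 0, 0, 0, 0, 0, 0, 0]}}

```text
clock: 1.15
position: [0.4343, 0.1204, 0.2056]
ee_rot: [0.0, 0.411, 0.911, 0.0]
contact_force: [0.8, -0.6, -0.8]
width: 0.0426
gripper_force: 0.0
```

Call:
{"api": "apply_moves", "payload": {"xyz": [[-0.19, -0.045, 0.016], [-0.192, -0.034, 0.017], [-0.193, -0.023, 0.017], [-0.194, -0.011, 0.017], [-0.195, 0, 0.017], [-0.195, 0.011, 0.016], [0, 0, 0], [0, 0, 0]], "rot": [[0, 0, 0.056], [0, 0, 0.056], [0, 0, 0.055], [0, 0, 0.056], [0, 0, 0.056], [0, 0, 0.055], [0, 0, 0], [0, 0, 0]], "hand": [0, 0, 0, 0, 0, 0, 0, 0]}}

```text
clock: 2.15
position: [0.5985, -0.1868, 0.175]
ee_rot: [-0.001, 0.563, 0.826, 0.0]
contact_force: [-0.5, 0.0, 0.0]
width: 0.0431
gripper_force: 0.0
```

```bash
python3 - <<'E'
from h import *
d=snap('wrist','w1.png')
for b in (95,105.5,115):
    p,y=tap(-.27,b,.088,.088); print(b,proj(d,p))
print('ax',proj(d,[*W(0,-.27),.088]),proj(d,[*W(0,-.14),.088]))
p,y=tap(-.27,105.5,.061); plan(p,y)
E
```

```text
95 (np.float64(300.22279852859145), np.float64(185.21575917828056))
105.5 (np.float64(277.79708995872016), np.float64(183.23699891310767))
115 (np.float64(257.4889974788357), np.float64(184.91390050333393))
ax (np.float64(277.9748847539588), np.float64(291.7250846441585)) (np.float64(328.7348668423598), np.float64(129.72479918421158))
from [ 0.5984 -0.1862  0.1754] yaw 111.5 tilt 0.1 n 2
[[-0.002,-0.0,0.191],[-0.003,-0.0,0.19]] [[0,0,0.0],[0,0,0.001]]
```

View pics/w1.png

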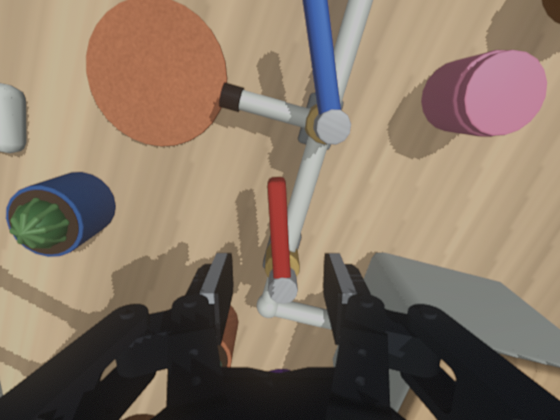

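The picture shows the red bar from its axis at (283,291) to its tip at (277,180), between the fingers as predicted.

Call:
{"api": "apply_moves", "payload": {"xyz": [[-0.002, 0, 0.191], [-0.003, 0, 0.19], [0, 0, 0], [0, 0, 0], [0, 0, 0], [0, 0, 0]], "rot": [[0, 0, 0], [0, 0, 0], [0, 0, 0], [0, 0, 0], [0, 0, 0], [0, 0, 0]], "hand": [0, 0, 0, -1, -1, -1], "force": 30}}

```text
clock: 2.95
position: [0.6016, -0.1885, 0.0645]
ee_rot: [0.002, 0.563, 0.827, 0.001]
contact_force: [0.4, 2.9, 7.1]
width: 0.0134
gripper_force: 29.6
```

Call:
{"api": "apply_moves", "payload": {"xyz": [[-0.003, -0.037, 0], [-0.003, -0.037, 0], [-0.003, -0.037, 0], [-0.003, -0.037, 0], [-0.003, -0.037, 0], [-0.003, -0.037, 0], [-0.003, -0.037, 0], [-0.003, -0.037, 0]], "rot": [[0, 0, -0.16], [0, 0, -0.16], [0, 0, -0.16], [0, 0, -0.16], [0, 0, -0.16], [0, 0, -0.16], [0, 0, -0.16], [0, 0, -0.16]], "hand": [-1, -1, -1, -1, -1, -1, -1, -1]}}

```text
clock: 3.95
position: [0.5637, -0.2538, 0.0644]
ee_rot: [0.006, -0.072, 0.997, 0.005]
contact_force: [13.3, 32.2, 13.2]
width: 0.0132
gripper_force: 40.9
```

Call:
{"api": "apply_moves", "payload": {"xyz": [[0, 0, 0], [0, 0, 0]], "rot": [[0, 0, 0], [0, 0, 0]], "hand": [-1, -1]}}

```text
clock: 4.2
position: [0.5637, -0.2534, 0.0645]
ee_rot: [0.007, -0.069, 0.998, 0.005]
contact_force: [11.0, 19.4, 7.6]
width: 0.0135
gripper_force: 36.9
```

```bash
python3 - <<'E'
from h import *
p,y=tap(-.27,180,.06); print(p,y); plan(p,y); s=status.get_state(); print(s['contact_force'],s['moment'],s['width'])
E
```

```text
[np.float64(0.557396175014205), np.float64(-0.25580781236456396), 0.06] 185.9816793811658
from [ 0.5637 -0.2534  0.0645] yaw -172.1 tilt 0.94 n 1
[[0.022,-0.005,0.015]] [[0,0,0.032]]
[10.97368843 19.43294719  7.60791471] [ 3.03989313 -1.58745561 -0.75238061] 0.013472549803647198
```

Call:
{"api": "apply_moves", "payload": {"xyz": [[0, 0, 0], [0, 0, 0], [0, 0, -0.15], [0, 0, -0.2]], "rot": [[0, 0, 0], [0, 0, 0], [0, 0, 0], [0, 0, 0]], "hand": [0, 0, 0, 0]}}

```text
clock: 4.7
position: [0.5565, -0.2603, 0.1661]
ee_rot: [-0.002, -0.072, 0.997, 0.001]
contact_force: [-0.1, -0.8, -0.2]
width: 0.0426
gripper_force: 0.0
```

```bash
python3 - <<'E'
from h import *
d=load('w1.png')
a=ray(d,333,126,.088)[:2]; b=ray(d,316,5,.088)[:2]; w=b-a; print('tap1 ax',a,W(0,-.14),'bar',np.degrees(np.arctan2(w[1],w[0])-TH)); print('main ax',ray(d,283,290,.088),W(0,-.27), 'saucer',ray(d,157,71,.006),W(-.15,-.14))
a=ray(d,283,290,.088)[:2]; b=ray(d,277,181,.088)[:2]; w=b-a; print('main bar',np.degrees(np.arctan2(w[1],w[0])-TH))
p,y=tap(-.14,110.5,.16); plan(p,y)
E
```

```text
tap1 ax [ 0.6112 -0.1163] [ 0.60948946 -0.11963774] bar 116.39419874597314
main ax [ 0.6262 -0.246   0.088 ] [ 0.62303682 -0.24892992] saucer [ 0.4621 -0.1295  0.006 ] [ 0.46030617 -0.13526931]
main bar 108.46227539925073
from [ 0.5565 -0.2603  0.1661] yaw -171.8 tilt 0.24 n 8
[[-0.022,0.081,0.003],[-0.008,0.083,0.002],[0.004,0.084,0.003],[0.017,0.082,0.002],[0.03,0.078,0.003],[0.042,0.073,0.002],[0.053,0.065,0.003],[0.062,0.056,0.002]] [[0,0,0.15],[0,0,0.149],[0,0,0.15],[0,0,0.149],[0,0,0.15],[0,0,0.149],[0,0,0.15],[0,0,0.149]]
```

```bash
sed -i 's/T0=np.array(\[.5949,.0196\])/T0=np.array([.597,.0225])/' h.py; python3 - <<'E'
from h import *
p,y=tap(-.14,114,.16); print(p); plan(p,y)
E
```

```text
[np.float64(0.5786077417710845), np.float64(-0.059569511878685075), 0.16]
from [ 0.5565 -0.2603  0.1661] yaw -171.8 tilt 0.24 n 7
[[-0.024,0.093,0.003],[-0.008,0.096,0.003],[0.008,0.096,0.003],[0.025,0.093,0.003],[0.04,0.087,0.002],[0.054,0.08,0.003],[0.067,0.069,0.003]] [[0,0,0.163],[0,0,0.162],[0,0,0.163],[0,0,0.162],[0,0,0.163],[0,0,0.162],[0,0,0.163]]
```

Call:
{"api": "apply_moves", "payload": {"xyz": [[-0.024, 0.093, 0.003], [-0.008, 0.096, 0.003], [0.008, 0.096, 0.003], [0.025, 0.093, 0.003], [0.04, 0.087, 0.002], [0.054, 0.08, 0.003], [0.067, 0.069, 0.003], [0, 0, 0]], "rot": [[0, 0, 0.163], [0, 0, 0.162], [0, 0, 0.163], [0, 0, 0.162], [0, 0, 0.163], [0, 0, 0.162], [0, 0, 0.163], [0, 0, 0]], "hand": [0, 0, 0, 0, 0, 0, 0, 0]}}

```text
clock: 5.7
position: [0.5797, -0.0583, 0.1606]
ee_rot: [0.0, 0.499, 0.867, -0.0]
contact_force: [-0.5, -0.8, 0.1]
width: 0.043
gripper_force: 0.0
```

```bash
python3 - <<'E'
from h import *
d=snap('wrist','w2.png')
print(proj(d,[*W(0,-.14),.088]),proj(d,[*W(0,0),.088]),proj(d,tap(-.14,114,.088,.088)[0]))
p,y=tap(-.14,114,.061); plan(p,y)
E
```

```text
(np.float64(275.355882163426), np.float64(301.45188983163314)) (np.float64(364.73970835519776), np.float64(126.70725135700934)) (np.float64(275.30283874087553), np.float64(187.48166648578135))
from [ 0.5797 -0.0595  0.1607] yaw 120.2 tilt 0.07 n 2
[[0.001,-0.002,0.166],[0.001,-0.001,0.166]] [[0,0,0.002],[0,0,0.001]]
```

View pics/w2.png

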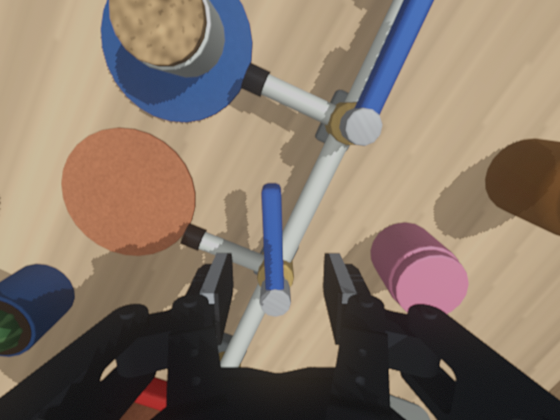

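The picture shows tap 1's bar from (276,300) to (271,186), centred between the fingers. Main's red handle at (150,395) is now across the header.

Call:
{"api": "apply_moves", "payload": {"xyz": [[0.001, -0.002, 0.166], [0.001, -0.001, 0.166], [0, 0, 0], [0, 0, 0], [0, 0, 0], [0, 0, 0]], "rot": [[0, 0, 0], [0, 0, 0], [0, 0, 0], [0, 0, 0], [0, 0, 0], [0, 0, 0]], "hand": [0, 0, 0, -1, -1, -1], "force": 30}}

```text
clock: 6.5
position: [0.5797, -0.0602, 0.063]
ee_rot: [0.002, 0.5, 0.866, -0.0]
contact_force: [-2.5, -3.7, 5.2]
width: 0.0135
gripper_force: 31.6
```

Call:
{"api": "apply_moves", "payload": {"xyz": [[-0.003, -0.037, 0], [-0.003, -0.037, 0], [-0.003, -0.037, 0], [-0.003, -0.037, 0], [-0.003, -0.037, 0], [-0.003, -0.037, 0], [-0.003, -0.037, 0], [0, 0, 0]], "rot": [[0, 0, -0.16], [0, 0, -0.16], [0, 0, -0.16], [0, 0, -0.16], [0, 0, -0.16], [0, 0, -0.16], [0, 0, -0.16], [0, 0, 0]], "hand": [-1, -1, -1, -1, -1, -1, -1, -1]}}

```text
clock: 7.5
position: [0.5468, -0.1242, 0.0629]
ee_rot: [0.002, -0.062, 0.998, 0.001]
contact_force: [-1.8, 2.6, 8.1]
width: 0.0135
gripper_force: 32.0
```

```bash
python3 - <<'E'
from h import *
p,y=tap(-.14,180,.06); print(p,y); plan(p,y); s=status.get_state(); print(s['contact_force'],s['moment'],s['width'])
E
```

```text
[np.float64(0.5459488159341781), np.float64(-0.12361562751970641), 0.06] 185.9816793811658
from [ 0.5468 -0.1242  0.0629] yaw -172.9 tilt 0.21 n 1
[[0.002,0.002,0.01]] [[0,0,0.019]]
[-1.80418578  2.59217254  8.1433263 ] [ 0.48492617  0.33845604 -0.32931694] 0.01348538099264572
```

Call:
{"api": "apply_moves", "payload": {"xyz": [[0, -0.015, 0], [0, 0, 0], [0, 0, 0], [0, 0, 0], [0, 0, -0.15], [0, 0, -0.2]], "rot": [[0, 0, -0.06], [0, 0, 0], [0, 0, 0], [0, 0, 0], [0, 0, 0], [0, 0, 0]], "hand": [-1, -1, 0, 0, 0, 0]}}

```text
clock: 8.25
position: [0.5455, -0.1294, 0.1657]
ee_rot: [-0.002, -0.094, 0.996, 0.001]
contact_force: [0.5, -0.7, -0.1]
width: 0.0425
gripper_force: 0.0
```

```bash
python3 - <<'E'
from h import *
d=load('w2.png')
a=ray(d,363,127,.088)[:2]; b=ray(d,416,8,.088)[:2]; w=b-a; print('tap2 ax',a,W(0,0),'bar',np.degrees(np.arctan2(w[1],w[0])-TH))
print('jar',ray(d,157,19,.072))
p,y=tap(0,92,.16); plan(p,y)
E
```

```text
tap2 ax [0.5961 0.0218] [0.597  0.0225] bar 93.1781197133185
jar [0.4514 0.0128 0.072 ]
from [ 0.5455 -0.1294  0.1657] yaw -169.2 tilt 0.19 n 10
[[-0.027,0.068,0.002],[-0.016,0.073,0.002],[-0.005,0.073,0.002],[0.008,0.074,0.002],[0.019,0.071,0.001],[0.031,0.067,0.002],[0.041,0.061,0.002],[0.051,0.054,0.002]] [[0,0,0.155],[0,0,0.154],[0,0,0.155],[0,0,0.155],[0,0,0.155],[0,0,0.154],[0,0,0.155],[0,0,0.155]]
[[0.058,0.045,0.002],[0.065,0.035,0.002]] [[0,0,0.155],[0,0,0.154]]
```

Call:
{"api": "apply_moves", "payload": {"xyz": [[-0.027, 0.068, 0.002], [-0.016, 0.073, 0.002], [-0.005, 0.073, 0.002], [0.008, 0.074, 0.002], [0.019, 0.071, 0.001], [0.031, 0.067, 0.002], [0.041, 0.061, 0.002], [0.051, 0.054, 0.002]], "rot": [[0, 0, 0.155], [0, 0, 0.155], [0, 0, 0.155], [0, 0, 0.155], [0, 0, 0.155], [0, 0, 0.155], [0, 0, 0.155], [0, 0, 0.155]], "hand": [0, 0, 0, 0, 0, 0, 0, 0]}}

```text
clock: 9.25
position: [0.5808, 0.0448, 0.1615]
ee_rot: [0.0, 0.529, 0.849, 0.0]
contact_force: [0.2, -0.5, 0.3]
width: 0.043
gripper_force: 0.0
```

Call:
{"api": "apply_moves", "payload": {"xyz": [[0.058, 0.045, 0.002], [0.065, 0.035, 0.002], [0, 0, 0]], "rot": [[0, 0, 0.155], [0, 0, 0.155], [0, 0, 0]], "hand": [0, 0, 0]}}

```text
clock: 9.62
position: [0.5894, 0.0886, 0.1601]
ee_rot: [0.0, 0.656, 0.755, 0.0]
contact_force: [-0.3, -0.5, -0.4]
width: 0.0428
gripper_force: 0.0
```

```bash
python3 - <<'E'
from h import *
d=snap('wrist','w3.png')
print(proj(d,[*W(0,0),.088]),proj(d,[*W(0,.14),.088]))
p,y=tap(0,92,.061); plan(p,y)
E
```

```text
(np.float64(275.36326701850646), np.float64(301.9846802338046)) (np.float64(282.54337755064176), np.float64(107.03621261846082))
from [0.5891 0.0877 0.1602] yaw 98.0 tilt 0.04 n 2
[[0.001,-0.002,0.165],[0.0,-0.002,0.166]] [[0,0,0.0],[0,0,0.001]]
```

View pics/w3.png

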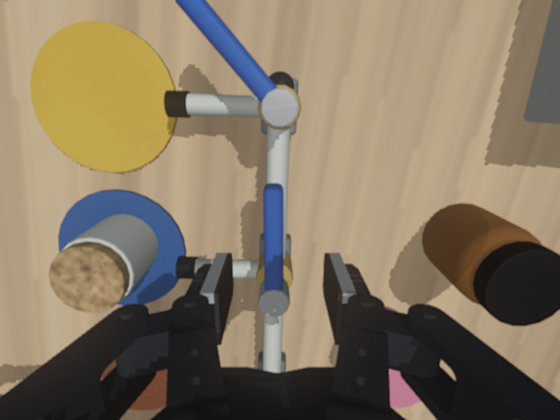

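Tap 2's bar lies centred at (273,190–300), and tap 3's bar points up-left from (278,107).

Call:
{"api": "apply_moves", "payload": {"xyz": [[0.001, -0.002, 0.166], [0, -0.002, 0.166], [0, 0, 0], [0, 0, 0], [0, 0, 0], [0, 0, 0]], "rot": [[0, 0, 0], [0, 0, 0], [0, 0, 0], [0, 0, 0], [0, 0, 0], [0, 0, 0]], "hand": [0, 0, 0, -1, -1, -1], "force": 30}}

```text
clock: 10.42
position: [0.5882, 0.0875, 0.0628]
ee_rot: [0.001, 0.657, 0.754, 0.0]
contact_force: [-4.3, -0.9, 6.2]
width: 0.0137
gripper_force: 29.7
```

Call:
{"api": "apply_moves", "payload": {"xyz": [[-0.003, -0.037, 0], [-0.003, -0.037, 0], [-0.003, -0.037, 0], [-0.003, -0.037, 0], [-0.003, -0.037, 0], [-0.003, -0.037, 0], [-0.003, -0.037, 0], [-0.003, -0.037, 0]], "rot": [[0, 0, -0.16], [0, 0, -0.16], [0, 0, -0.16], [0, 0, -0.16], [0, 0, -0.16], [0, 0, -0.16], [0, 0, -0.16], [0, 0, -0.16]], "hand": [-1, -1, -1, -1, -1, -1, -1, -1]}}

```text
clock: 11.42
position: [0.5305, 0.0288, 0.0628]
ee_rot: [0.001, 0.044, 0.999, 0.001]
contact_force: [-3.0, 1.3, 8.8]
width: 0.0136
gripper_force: 28.9
```

Call:
{"api": "apply_moves", "payload": {"xyz": [[-0.002, -0.035, 0], [0, -0.017, 0], [0, 0, 0]], "rot": [[0, 0, -0.15], [0, 0, -0.07], [0, 0, 0]], "hand": [-1, -1, -1]}}

```text
clock: 11.8
position: [0.5306, 0.0148, 0.0628]
ee_rot: [0.001, -0.067, 0.998, 0.002]
contact_force: [-3.6, 6.4, 9.9]
width: 0.0136
gripper_force: 34.7
```

```bash
python3 - <<'E'
from h import *
p,y=tap(0,180,.06); print(p,y); plan(p,y); s=status.get_state(); print(s['contact_force'],s['moment'],s['width'])
d=load('w3.png')
a=ray(d,280,106,.088)[:2]; b=ray(d,195,2,.088)[:2]; w=b-a; print('tap3 ax',a,W(0,.14),'bar',np.degrees(np.arctan2(w[1],w[0])-TH))
E
```

```text
[np.float64(0.5313593523095338), np.float64(0.015622110005524813), 0.06] 185.9816793811658
from [0.5306 0.0148 0.0628] yaw -172.4 tilt 0.28 n 1
[[-0.003,0.002,0.009]] [[0,0,0.028]]
[-3.61330211  6.40150292  9.85274774] [ 0.96002045  0.60039617 -0.4868392 ] 0.013642854708076652
tap3 ax [0.5808 0.1621] [0.58241054 0.16173774] bar 132.52404817728896
```

Call:
{"api": "apply_moves", "payload": {"xyz": [[0, -0.013, 0], [0, 0, 0], [0, 0, 0], [0, 0, 0], [0, 0, -0.15], [0, 0, -0.2]], "rot": [[0, 0, -0.04], [0, 0, 0], [0, 0, 0], [0, 0, 0], [0, 0, 0], [0, 0, 0]], "hand": [-1, -1, 0, 0, 0, 0]}}

```text
clock: 12.55
position: [0.5302, 0.0085, 0.1657]
ee_rot: [-0.001, -0.089, 0.996, -0.0]
contact_force: [1.9, -0.3, 0.3]
width: 0.0428
gripper_force: 0.0
```

```bash
python3 - <<'E'
from h import *
p,y=tap(.14,132,.12); plan(p,y)
E
```

```text
from [0.5302 0.0085 0.1657] yaw -169.8 tilt 0.16 n 6
[[-0.021,0.108,0.025],[-0.005,0.109,0.026],[0.012,0.109,0.025],[0.028,0.106,0.025],[0.045,0.101,0.026],[0.058,0.092,0.025]] [[0,0,0.145],[0,0,0.145],[0,0,0.145],[0,0,0.145],[0,0,0.146],[0,0,0.145]]
```

Call:
{"api": "apply_moves", "payload": {"xyz": [[-0.021, 0.108, 0.02], [-0.005, 0.109, 0.02], [0.012, 0.109, 0.02], [0.028, 0.106, 0.02], [0.045, 0.101, 0.026], [0.058, 0.092, 0.04], [0, 0, 0.09], [0, 0, 0.1]], "rot": [[0, 0, 0.145], [0, 0, 0.145], [0, 0, 0.145], [0, 0, 0.145], [0, 0, 0.145], [0, 0, 0.145], [0, 0, 0], [0, 0, 0]], "hand": [0, 0, 0, 0, 0, 0, 0, 0]}}

```text
clock: 13.55
position: [0.5352, 0.2067, 0.0647]
ee_rot: [0.001, 0.358, 0.934, 0.001]
contact_force: [-0.2, -0.1, 0.2]
width: 0.0427
gripper_force: 0.0
```

Call:
{"api": "apply_moves", "payload": {"xyz": [[0, 0, 0], [0, 0, 0], [0, 0, 0], [0, 0, 0]], "rot": [[0, 0, 0], [0, 0, 0], [0, 0, 0], [0, 0, 0]], "hand": [0, -1, -1, -1], "force": 30}}

```text
clock: 14.05
position: [0.5341, 0.2056, 0.0662]
ee_rot: [0.001, 0.359, 0.934, -0.0]
contact_force: [-2.7, -3.8, 6.2]
width: 0.0138
gripper_force: 29.4
```

Call:
{"api": "apply_moves", "payload": {"xyz": [[-0.003, 0.034, 0], [-0.003, 0.034, 0], [-0.003, 0.034, 0], [-0.003, 0.034, 0], [-0.003, 0.034, 0], [0, 0, 0]], "rot": [[0, 0, 0.15], [0, 0, 0.15], [0, 0, 0.15], [0, 0, 0.15], [0, 0, 0.15], [0, 0, 0]], "hand": [-1, -1, -1, -1, -1, -1]}}

```text
clock: 14.8
position: [0.5736, 0.2245, 0.0661]
ee_rot: [-0.002, 0.687, 0.727, -0.006]
contact_force: [-13.5, -7.8, 14.5]
width: 0.0134
gripper_force: 48.5
```

```bash
python3 - <<'E'
from h import *
p,y=tap(.14,90,.06); print(p,y); plan(p,y); s=status.get_state(); print(s['contact_force'],s['moment'],s['width'])
E
```

```text
[np.float64(0.5755326463808805), np.float64(0.22737838521569737), 0.06] 95.98167938116579
from [0.5736 0.2245 0.0661] yaw 93.2 tilt 0.74 n 1
[[0.009,0.007,0.02]] [[0,0,-0.046]]
[-13.54611484  -7.79484403  14.51476598] [-1.15749803  2.03806485  0.8876823 ] 0.013382609323002444
```

Call:
{"api": "apply_moves", "payload": {"xyz": [[0, 0, 0], [0, 0, 0], [0, 0, -0.15], [0, 0, -0.2], [0, 0, -0.1]], "rot": [[0, 0, 0], [0, 0, 0], [0, 0, 0], [0, 0, 0], [0, 0, 0]], "hand": [0, 0, 0, 0, 0]}}

```text
clock: 15.42
position: [0.5816, 0.2282, 0.2037]
ee_rot: [0.002, 0.688, 0.726, 0.003]
contact_force: [0.6, 0.6, -0.9]
width: 0.0427
gripper_force: 0.0
```

```bash
python3 - <<'E'
from h import *
plan([.4514,.0128,.22],186)
E
```

```text
from [0.5816 0.2282 0.2037] yaw 93.0 tilt 0.43 n 10
[[-0.069,-0.047,-0.005],[-0.061,-0.058,-0.006],[-0.051,-0.067,-0.005],[-0.039,-0.074,-0.006],[-0.027,-0.08,-0.005],[-0.014,-0.082,-0.006],[0.0,-0.084,-0.005],[0.014,-0.083,-0.005]] [[0,0,-0.155],[0,0,-0.155],[0,0,-0.155],[0,0,-0.155],[0,0,-0.155],[0,0,-0.155],[0,0,-0.155],[0,0,-0.155]]
[[0.027,-0.08,-0.006],[0.039,-0.074,-0.005]] [[0,0,-0.155],[0,0,-0.155]]
```

Call:
{"api": "apply_moves", "payload": {"xyz": [[-0.069, -0.047, -0.005], [-0.061, -0.058, -0.006], [-0.051, -0.067, -0.005], [-0.039, -0.074, -0.006], [-0.027, -0.08, -0.005], [-0.014, -0.082, -0.006], [0, -0.084, -0.005], [0.014, -0.083, -0.005]], "rot": [[0, 0, -0.155], [0, 0, -0.155], [0, 0, -0.155], [0, 0, -0.155], [0, 0, -0.155], [0, 0, -0.155], [0, 0, -0.155], [0, 0, -0.155]], "hand": [1, 1, 1, 1, 1, 1, 1, 1]}}

```text
clock: 16.42
position: [0.4756, 0.0545, 0.213]
ee_rot: [0.001, 0.107, 0.994, 0.0]
contact_force: [0.0, -0.5, -0.1]
width: 0.0856
gripper_force: 0.0
```

Call:
{"api": "apply_moves", "payload": {"xyz": [[0.027, -0.08, -0.006], [0.039, -0.074, -0.005], [0, 0, 0]], "rot": [[0, 0, -0.155], [0, 0, -0.155], [0, 0, 0]], "hand": [1, 1, 1]}}

```text
clock: 16.8
position: [0.4492, 0.0111, 0.2164]
ee_rot: [0.001, -0.051, 0.999, -0.0]
contact_force: [-0.6, 0.4, 0.1]
width: 0.0853
gripper_force: 0.0
```

```bash
python3 - <<'E'
from h import *
d=snap('wrist','w4.png')
print('jar top exp',proj(d,[.4514,.0128,.078]),'st2',proj(d,[*W(-.15,0),.006]), 'st1',proj(d,[*W(-.15,-.14),.006]),'st3',proj(d,[*W(-.15,.14),.006]))
E
```

```text
jar top exp (np.float64(279.40327884742175), np.float64(195.17097085739655)) st2 (np.float64(273.9893161281716), np.float64(173.84893879311713)) st1 (np.float64(145.20612312580863), np.float64(174.37364603845504)) st3 (np.float64(402.90862456401453), np.float64(173.32367696645156))
```

View pics/w4.png

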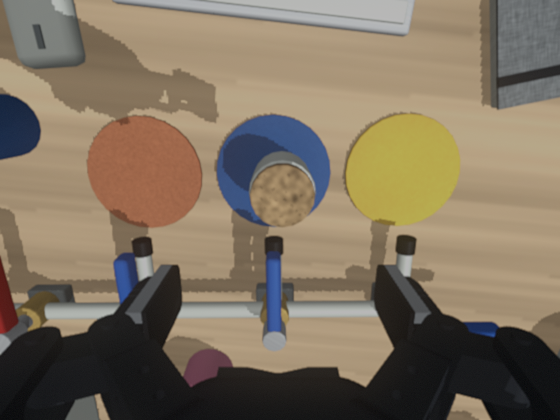

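The lid centre is at (282,194), the saucer centres are at (145,171), (273,170) and (403,169), and the tap bars look right.

```bash
python3 - <<'E'
from h import *
d=load('w4.png')
for y,b in((-.14,180),(-.14,170),(0,180),(0,170)): print(y,b,proj(d,tap(y,b,.088,.088)[0]))
j=ray(d,282,194,.078); print(j, [ray(d,*u,.006) for u in((145,171),(273,170),(403,169))])
plan([j[0],j[1],.037],186)
E
```

```text
-0.14 180 (np.float64(119.04252427948137), np.float64(260.2818774039301))
-0.14 170 (np.float64(136.08812079813248), np.float64(261.55428189243145))
0 180 (np.float64(273.5231810332956), np.float64(259.70683811509144))
0 170 (np.float64(290.3859933234353), np.float64(260.9807684056906))
[0.4501 0.015  0.078 ] [array([ 0.4587, -0.1325,  0.006 ]), array([0.4437, 0.0054, 0.006 ]), array([0.4285, 0.1452, 0.006 ])]
from [0.4497 0.0117 0.2164] yaw -174.2 tilt 0.13 n 3
[[-0.001,0.004,0.199],[-0.001,0.003,0.2],[-0.0,0.004,0.199]] [[0,0,-0.001],[0,0,-0.001],[0,0,-0.001]]
```

Call:
{"api": "apply_moves", "payload": {"xyz": [[-0.001, 0.004, 0.199], [-0.001, 0.003, 0.2], [0, 0.004, 0.199], [0, 0, 0], [0, 0, 0], [0, 0, 0], [0, 0, 0]], "rot": [[0, 0, 0], [0, 0, 0], [0, 0, 0], [0, 0, 0], [0, 0, 0], [0, 0, 0], [0, 0, 0]], "hand": [1, 1, 1, 1, -1, -1, -1], "force": 40}}

```text
clock: 17.73
position: [0.4519, 0.0151, 0.039]
ee_rot: [0.003, -0.052, 0.999, -0.0]
contact_force: [1.0, 1.0, 7.9]
width: 0.0607
gripper_force: 44.6
```

Call:
{"api": "apply_moves", "payload": {"xyz": [[0, 0, -0.1], [0, 0, -0.2], [0, 0, -0.2], [0, 0, -0.1], [0, 0, 0]], "rot": [[0, 0, 0], [0, 0, 0], [0, 0, 0], [0, 0, 0], [0, 0, 0]], "hand": [-1, -1, -1, -1, -1]}}

```text
clock: 18.35
position: [0.4506, 0.015, 0.2196]
ee_rot: [0.004, -0.052, 0.999, -0.001]
contact_force: [-0.3, -0.1, -2.6]
width: 0.0605
gripper_force: 45.3
```

```bash
python3 - <<'E'
from h import *
plan([.4425,.4204,.20],200)
E
```

```text
from [0.4506 0.015  0.2196] yaw -174.0 tilt 0.42 n 7
[[-0.016,0.192,0.009],[-0.023,0.192,0.01],[-0.03,0.191,0.009],[-0.037,0.189,0.009],[-0.043,0.189,0.01],[-0.049,0.186,0.009],[-0.056,0.185,0.009]] [[0,0,-0.033],[0,0,-0.034],[0,0,-0.033],[0,0,-0.033],[0,0,-0.034],[0,0,-0.033],[0,0,-0.033]]
```

Call:
{"api": "apply_moves", "payload": {"xyz": [[-0.016, 0.192, 0.009], [-0.023, 0.192, 0.01], [-0.03, 0.191, 0.009], [-0.037, 0.189, 0.009], [-0.043, 0.189, 0.01], [-0.049, 0.186, 0.009], [-0.056, 0.185, 0.009], [0, 0, 0]], "rot": [[0, 0, -0.033], [0, 0, -0.033], [0, 0, -0.033], [0, 0, -0.033], [0, 0, -0.033], [0, 0, -0.033], [0, 0, -0.033], [0, 0, 0]], "hand": [-1, -1, -1, -1, -1, -1, -1, -1]}}

```text
clock: 19.35
position: [0.4398, 0.4238, 0.194]
ee_rot: [-0.002, -0.175, 0.985, 0.0]
contact_force: [-0.2, -1.1, -2.7]
width: 0.0609
gripper_force: 45.5
```

```bash
python3 - <<'E'
from h import *
d=snap('wrist','w5.png'); print('mat exp',proj(d,[.4425,.4204,.006]))
plan([.4445,.4224,.041])
E
```

```text
mat exp (np.float64(273.6135656077491), np.float64(182.31887469141367))
from [0.4398 0.4212 0.1942] yaw -160.0 tilt 0.28 n 3
[[-0.005,-0.001,0.17],[-0.006,-0.0,0.171],[-0.005,-0.001,0.17]] [[0,0,-0.0],[0,0,-0.0],[0,0,-0.0]]
```

View pics/w5.png

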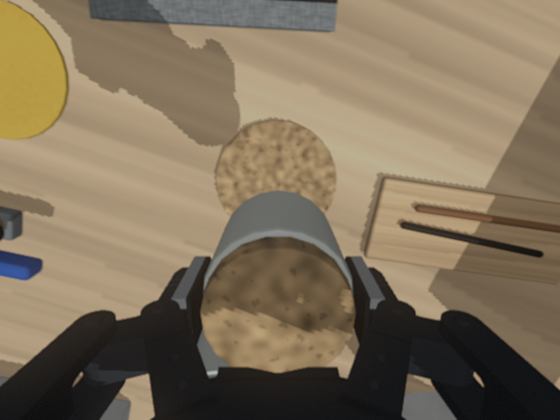

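The mat centre is at about (276,179), as expected, so I lower the jar onto it.

Call:
{"api": "apply_moves", "payload": {"xyz": [[-0.005, -0.001, 0.2], [-0.005, 0, 0.17], [-0.005, -0.001, 0.1], [0, 0, 0.037], [0, 0, 0], [0, 0, 0], [0, 0, 0], [0, 0, 0]], "rot": [[0, 0, 0], [0, 0, 0], [0, 0, 0], [0, 0, 0], [0, 0, 0], [0, 0, 0], [0, 0, 0], [0, 0, 0]], "hand": [-1, -1, -1, -1, -1, 1, 1, 1]}}

```text
clock: 20.4
position: [0.4464, 0.4221, 0.0463]
ee_rot: [0.001, -0.173, 0.985, 0.001]
contact_force: [0.5, 0.1, 0.2]
width: 0.0852
gripper_force: 0.0
```

Call:
{"api": "apply_moves", "payload": {"xyz": [[0, 0, -0.1], [0, 0, -0.2], [0, 0, -0.2], [0, 0, -0.15]], "rot": [[0, 0, 0], [0, 0, 0], [0, 0, 0], [0, 0, 0]], "hand": [1, 1, 1, 1]}}

```text
clock: 20.9
position: [0.4462, 0.422, 0.2437]
ee_rot: [0.002, -0.173, 0.985, 0.001]
contact_force: [0.1, 0.6, -0.2]
width: 0.0855
gripper_force: 0.0
```

```bash
python3 - <<'E'
from h import *
snap('wrist','w6.png'); plan([.43,-.22,.24],186)
E
```

```text
from [0.4485 0.4237 0.25  ] yaw -160.1 tilt 0.86 n 11
[[0.072,-0.182,0.003],[0.067,-0.183,0.003],[0.064,-0.184,0.003],[0.059,-0.186,0.003],[0.056,-0.187,0.003],[0.051,-0.188,0.003],[0.047,-0.19,0.003],[0.043,-0.19,0.003]] [[0,0,0.021],[0,0,0.021],[0,0,0.021],[0,0,0.021],[0,0,0.021],[0,0,0.021],[0,0,0.021],[0,0,0.021]]
[[0.039,-0.191,0.003],[0.035,-0.192,0.003],[0.03,-0.193,0.003]] [[0,0,0.021],[0,0,0.022],[0,0,0.021]]
```

View pics/w6.png

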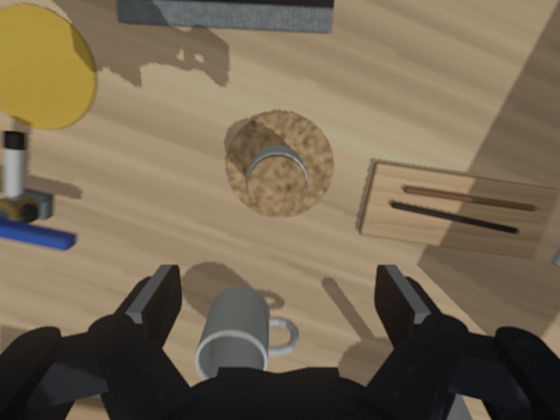

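The jar stands upright on the mat; its lid is at (278,180). The blue pot is next.

Call:
{"api": "apply_moves", "payload": {"xyz": [[0.072, -0.182, 0.003], [0.067, -0.183, 0.003], [0.064, -0.184, 0.003], [0.059, -0.186, 0.003], [0.056, -0.187, 0.003], [0.051, -0.188, 0.003], [0.047, -0.19, 0.003], [0.043, -0.19, 0.003]], "rot": [[0, 0, 0.021], [0, 0, 0.021], [0, 0, 0.021], [0, 0, 0.021], [0, 0, 0.021], [0, 0, 0.021], [0, 0, 0.021], [0, 0, 0.021]], "hand": [1, 1, 1, 1, 1, 1, 1, 1]}}

```text
clock: 21.95
position: [0.4321, -0.0483, 0.2333]
ee_rot: [0.001, -0.085, 0.996, -0.0]
contact_force: [0.2, -0.1, -0.2]
width: 0.0858
gripper_force: 0.0
```

Call:
{"api": "apply_moves", "payload": {"xyz": [[0.039, -0.191, 0.003], [0.035, -0.192, 0.003], [0.03, -0.193, 0.003], [0, 0, 0]], "rot": [[0, 0, 0.021], [0, 0, 0.022], [0, 0, 0.021], [0, 0, 0]], "hand": [1, 1, 1, 1]}}

```text
clock: 22.45
position: [0.427, -0.2261, 0.2301]
ee_rot: [0.0, -0.049, 0.999, -0.001]
contact_force: [-0.1, 0.8, 0.8]
width: 0.0851
gripper_force: 0.0
```

```bash
python3 - <<'E'
from h import *
d=snap('wrist','w7.png'); print(d['pos'],'pb exp',proj(d,[.4251,-.2701,.06]),'pt',proj(d,[.5796,-.3537,.06]))
E
```

```text
[0.42701922308227086, -0.22609822853278655, 0.23006771819027402] pb exp (np.float64(232.93934132406156), np.float64(178.14756166588674)) pt (np.float64(148.79973765405512), np.float64(308.2361521342816))
```

View pics/w7.png

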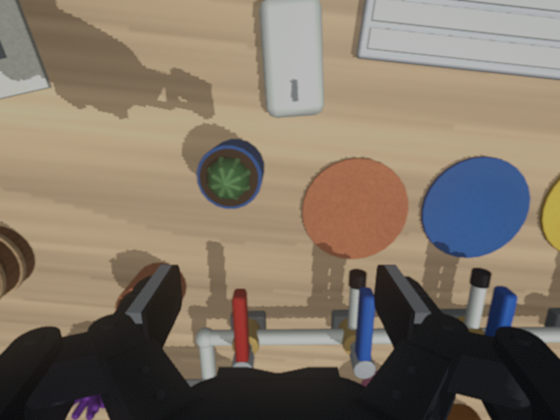

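```bash
python3 - <<'E'
from h import *
d=load('w7.png'); j=ray(d,230,177,.06); print(j,[ray(d,*u,.006) for u in((355.5,208),(475.5,206))])
plan([j[0],j[1],.026],186)
E
```

```text
[ 0.4242 -0.273   0.06  ] [array([ 0.4592, -0.1324,  0.006 ]), array([0.4432, 0.0057, 0.006 ])]
from [ 0.4268 -0.2236  0.23  ] yaw -174.2 tilt 0.03 n 4
[[0.006,-0.041,0.17],[0.007,-0.041,0.17],[0.006,-0.04,0.17],[0.006,-0.041,0.17]] [[0,0,-0.001],[0,0,-0.001],[0,0,-0.001],[0,0,-0.001]]
```

Call:
{"api": "apply_moves", "payload": {"xyz": [[0.012, -0.082, 0.08], [0.013, -0.081, 0.1], [0, 0, 0.2], [0, 0, 0.2], [0, 0, 0.1], [0, 0, 0], [0, 0, 0]], "rot": [[0, 0, 0], [0, 0, 0], [0, 0, 0], [0, 0, 0], [0, 0, 0], [0, 0, 0], [0, 0, 0]], "hand": [1, 1, 1, 1, 1, 1, 1]}}

```text
clock: 23.38
position: [0.4259, -0.2714, 0.0275]
ee_rot: [0.001, -0.053, 0.999, -0.001]
contact_force: [-0.3, -0.2, 0.0]
width: 0.0853
gripper_force: 0.0
```

Call:
{"api": "apply_moves", "payload": {"xyz": [[0, 0, 0], [0, 0, 0], [0, 0, 0], [0, 0, -0.1], [0, 0, -0.2], [0, 0, -0.2], [0, 0, 0]], "rot": [[0, 0, 0], [0, 0, 0], [0, 0, 0], [0, 0, 0], [0, 0, 0], [0, 0, 0], [0, 0, 0]], "hand": [-1, -1, -1, -1, -1, -1, -1], "force": 40}}

```text
clock: 24.25
position: [0.4276, -0.2739, 0.182]
ee_rot: [0.005, -0.052, 0.999, -0.004]
contact_force: [-0.1, 0.0, -2.9]
width: 0.0627
gripper_force: 45.7
```

```bash
python3 - <<'E'
from h import *
plan([.4435,.006,.175],186)
E
```

```text
from [ 0.4276 -0.2739  0.182 ] yaw -174.0 tilt 0.75 n 5
[[-0.03,0.184,0.005],[-0.03,0.185,0.004],[-0.03,0.184,0.005],[-0.03,0.185,0.005],[-0.03,0.184,0.004]] [[0,0,-0.0],[0,0,-0.0],[0,0,-0.0],[0,0,-0.001],[0,0,0.0]]
```

Call:
{"api": "apply_moves", "payload": {"xyz": [[-0.03, 0.184, 0.005], [-0.03, 0.185, 0.004], [-0.03, 0.184, 0.005], [-0.03, 0.185, 0.005], [-0.03, 0.184, 0.004], [0, 0, 0], [0, 0, 0]], "rot": [[0, 0, 0], [0, 0, 0], [0, 0, 0], [0, 0, 0], [0, 0, 0], [0, 0, 0], [0, 0, 0]], "hand": [-1, -1, -1, -1, -1, -1, -1]}}

```text
clock: 25.12
position: [0.44, 0.0083, 0.1686]
ee_rot: [-0.001, -0.053, 0.999, -0.0]
contact_force: [-0.5, -0.3, -1.8]
width: 0.0627
gripper_force: 46.0
```

```bash
python3 - <<'E'
from h import *
plan([.4435,.006,.0355],186)
E
```

```text
from [0.44   0.0083 0.1686] yaw -174.0 tilt 0.08 n 3
[[-0.004,-0.003,0.148],[-0.003,-0.003,0.148],[-0.004,-0.003,0.148]] [[0,0,0.0],[0,0,0.0],[0,0,0.001]]
```

Call:
{"api": "apply_moves", "payload": {"xyz": [[-0.004, -0.003, 0.18], [-0.003, -0.003, 0.148], [-0.004, -0.003, 0.08], [0, 0, 0.025], [0, 0, 0], [0, 0, 0]], "rot": [[0, 0, 0], [0, 0, 0], [0, 0, 0], [0, 0, 0], [0, 0, 0], [0, 0, 0]], "hand": [-1, -1, -1, -1, -1, -1]}}

```text
clock: 25.88
position: [0.4454, 0.0053, 0.0403]
ee_rot: [0.001, -0.052, 0.999, -0.0]
contact_force: [1.4, -0.2, -1.2]
width: 0.0628
gripper_force: 46.0
```

Call:
{"api": "apply_moves", "payload": {"xyz": [[0, 0, 0.013], [0, 0, 0]], "rot": [[0, 0, 0], [0, 0, 0]], "hand": [-1, -1]}}

```text
clock: 26.12
position: [0.4444, 0.0059, 0.0357]
ee_rot: [0.0, -0.052, 0.999, -0.0]
contact_force: [0.3, -0.2, -1.9]
width: 0.0627
gripper_force: 46.0
```

Call:
{"api": "apply_moves", "payload": {"xyz": [[0, 0, 0.007], [0, 0, 0]], "rot": [[0, 0, 0], [0, 0, 0]], "hand": [-1, -1]}}

```text
clock: 26.38
position: [0.4446, 0.006, 0.0345]
ee_rot: [0.0, -0.052, 0.999, -0.0]
contact_force: [-2.8, 1.2, 8.7]
width: 0.0628
gripper_force: 46.9
```

Contact at z = 0.0345. I release, lift and go to the terracotta pot.

Call:
{"api": "apply_moves", "payload": {"xyz": [[0, 0, 0], [0, 0, 0], [0, 0, 0], [0, 0, -0.1], [0, 0, -0.2], [0, 0, -0.2], [0, 0, -0.15], [0, 0, 0]], "rot": [[0, 0, 0], [0, 0, 0], [0, 0, 0], [0, 0, 0], [0, 0, 0], [0, 0, 0], [0, 0, 0], [0, 0, 0]], "hand": [1, 1, 1, 1, 1, 1, 1, 1]}}

```text
clock: 27.38
position: [0.4468, 0.0055, 0.2319]
ee_rot: [0.004, -0.052, 0.999, -0.001]
contact_force: [-0.2, 0.4, 0.2]
width: 0.0854
gripper_force: 0.0
```

```bash
python3 - <<'E'
from h import *
plan([.57,-.33,.24],160)
E
```

```text
from [0.4468 0.0055 0.2319] yaw -174.0 tilt 0.5 n 6
[[-0.049,-0.193,-0.005],[-0.063,-0.188,-0.004],[-0.077,-0.183,-0.005],[-0.091,-0.177,-0.004],[-0.103,-0.169,-0.005],[-0.117,-0.161,-0.004]] [[0,0,0.072],[0,0,0.072],[0,0,0.072],[0,0,0.072],[0,0,0.073],[0,0,0.072]]
```

```bash
python3 - <<'E'
from h import *
plan([.57,-.33,.24],186)
E
```

```text
from [0.4468 0.0055 0.2319] yaw -174.0 tilt 0.5 n 6
[[-0.049,-0.193,-0.005],[-0.048,-0.192,-0.004],[-0.049,-0.193,-0.005],[-0.049,-0.192,-0.004],[-0.049,-0.193,-0.005],[-0.048,-0.192,-0.004]] [[0,0,-0.0],[0,0,-0.0],[0,0,-0.0],[0,0,-0.0],[0,0,-0.001],[0,0,0.0]]
```

Call:
{"api": "apply_moves", "payload": {"xyz": [[-0.049, -0.193, -0.005], [-0.048, -0.192, -0.004], [-0.049, -0.193, -0.005], [-0.049, -0.192, -0.004], [-0.049, -0.193, -0.005], [-0.048, -0.192, -0.004], [0, 0, 0], [0, 0, 0]], "rot": [[0, 0, 0], [0, 0, 0], [0, 0, 0], [0, 0, 0], [0, 0, 0], [0, 0, 0], [0, 0, 0], [0, 0, 0]], "hand": [1, 1, 1, 1, 1, 1, 1, 1]}}

```text
clock: 28.38
position: [0.5665, -0.329, 0.2342]
ee_rot: [-0.002, -0.052, 0.999, 0.002]
contact_force: [-0.3, 0.8, 0.0]
width: 0.0859
gripper_force: 0.0
```

```bash
python3 - <<'E'
from h import *
d=snap('wrist','w8.png'); print(d['pos'],'pt',proj(d,[.5796,-.3537,.06]))
E
```

```text
[0.5665269861081239, -0.3289831681345816, 0.23416056208171035] pt (np.float64(251.00464195806282), np.float64(194.31247028611193))
```

View pics/w8.png

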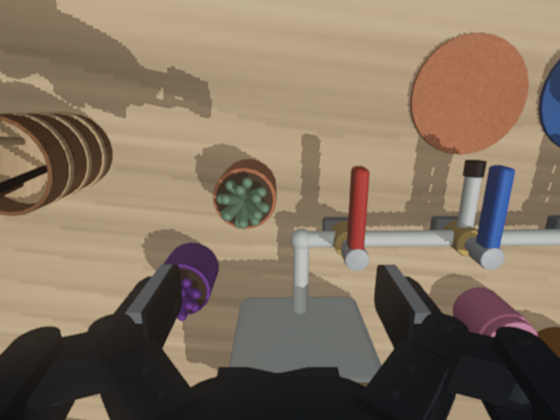

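The terracotta rim centre is at (245,197). The purple pot at (195,270) clears the fingers.

```bash
python3 - <<'E'
from h import *
d=load('w8.png'); j=ray(d,245,197,.06); print(j,ray(d,470,93,.006))
plan([j[0],j[1],.18],186); plan([j[0],j[1],.026],186)
E
```

```text
[ 0.583  -0.3594  0.06  ] [ 0.4595 -0.1331  0.006 ]
from [ 0.5666 -0.3284  0.2349] yaw -174.0 tilt 0.21 n 2
[[-0.022,-0.054,0.091],[-0.022,-0.055,0.092]] [[0,0,-0.0],[0,0,-0.0]]
from [ 0.5666 -0.3284  0.2349] yaw -174.0 tilt 0.21 n 4
[[-0.011,-0.027,0.174],[-0.011,-0.027,0.174],[-0.011,-0.027,0.174],[-0.011,-0.028,0.174]] [[0,0,-0.0],[0,0,-0.0],[0,0,-0.0],[0,0,-0.0]]
```

Call:
{"api": "apply_moves", "payload": {"xyz": [[-0.022, -0.054, 0.09], [-0.022, -0.055, 0.1], [0, 0, 0.2], [0, 0, 0.2], [0, 0, 0.105], [0, 0, 0], [0, 0, 0]], "rot": [[0, 0, 0], [0, 0, 0], [0, 0, 0], [0, 0, 0], [0, 0, 0], [0, 0, 0], [0, 0, 0]], "hand": [1, 1, 1, 1, 1, 1, 1]}}

```text
clock: 29.3
position: [0.585, -0.3606, 0.0298]
ee_rot: [0.001, -0.052, 0.999, -0.001]
contact_force: [0.6, -0.1, 0.4]
width: 0.0852
gripper_force: 0.0
```

Call:
{"api": "apply_moves", "payload": {"xyz": [[0, 0, 0], [0, 0, 0], [0, 0, 0], [0, 0, -0.1], [0, 0, -0.2], [0, 0, -0.2], [0, 0, 0], [0, 0, 0]], "rot": [[0, 0, 0], [0, 0, 0], [0, 0, 0], [0, 0, 0], [0, 0, 0], [0, 0, 0], [0, 0, 0], [0, 0, 0]], "hand": [-1, -1, -1, -1, -1, -1, -1, -1], "force": 40}}

```text
clock: 30.3
position: [0.5831, -0.3602, 0.1772]
ee_rot: [-0.001, -0.052, 0.999, 0.001]
contact_force: [0.3, 0.1, -4.7]
width: 0.0619
gripper_force: 45.6
```

```bash
python3 - <<'E'
from h import *
plan([.4595,-.133,.18],186)
E
```

```text
from [ 0.5831 -0.3602  0.1772] yaw -174.0 tilt 0.1 n 5
[[0.066,0.159,-0.002],[0.066,0.159,-0.002],[0.067,0.16,-0.002],[0.066,0.159,-0.001],[0.066,0.159,-0.002]] [[0,0,-0.0],[0,0,-0.0],[0,0,-0.0],[0,0,-0.001],[0,0,0.0]]
```

Call:
{"api": "apply_moves", "payload": {"xyz": [[0.066, 0.159, -0.002], [0.066, 0.159, -0.002], [0.067, 0.16, -0.002], [0.066, 0.159, -0.001], [0.066, 0.159, -0.002], [0, 0, 0], [0, 0, 0]], "rot": [[0, 0, 0], [0, 0, 0], [0, 0, 0], [0, 0, 0], [0, 0, 0], [0, 0, 0], [0, 0, 0]], "hand": [-1, -1, -1, -1, -1, -1, -1]}}

```text
clock: 31.18
position: [0.4597, -0.1333, 0.1793]
ee_rot: [-0.001, -0.052, 0.999, 0.0]
contact_force: [-0.3, 0.2, -3.3]
width: 0.0622
gripper_force: 46.0
```

```bash
python3 - <<'E'
from h import *
plan([.4595,-.133,.04],186)
E
```

```text
from [ 0.4597 -0.1333  0.1793] yaw -174.0 tilt 0.12 n 3
[[0.0,0.0,0.155],[0.0,0.001,0.154],[0.001,0.0,0.155]] [[0,0,-0.0],[0,0,-0.0],[0,0,-0.0]]
```

Call:
{"api": "apply_moves", "payload": {"xyz": [[0, 0, 0.19], [0, 0, 0.15], [0, 0, 0.1], [0, 0, 0.024], [0, 0, 0], [0, 0, 0]], "rot": [[0, 0, 0], [0, 0, 0], [0, 0, 0], [0, 0, 0], [0, 0, 0], [0, 0, 0]], "hand": [-1, -1, -1, -1, -1, -1]}}

```text
clock: 31.92
position: [0.4617, -0.1344, 0.0425]
ee_rot: [0.001, -0.052, 0.999, -0.001]
contact_force: [0.7, -0.2, -1.7]
width: 0.0622
gripper_force: 46.1
```

Call:
{"api": "apply_moves", "payload": {"xyz": [[0, 0, 0.012], [0, 0, 0.008], [0, 0, 0]], "rot": [[0, 0, 0], [0, 0, 0], [0, 0, 0]], "hand": [-1, -1, -1]}}

```text
clock: 32.3
position: [0.4608, -0.1338, 0.0365]
ee_rot: [0.001, -0.052, 0.999, -0.0]
contact_force: [-1.4, 0.7, 4.2]
width: 0.0621
gripper_force: 46.9
```

Contact. I release, rise and look.

Call:
{"api": "apply_moves", "payload": {"xyz": [[0, 0, 0], [0, 0, 0], [0, 0, 0], [0, 0, -0.1], [0, 0, -0.2], [0, 0, -0.2], [0, 0, -0.2], [0, 0, 0]], "rot": [[0, 0, 0], [0, 0, 0], [0, 0, 0], [0, 0, 0], [0, 0, 0], [0, 0, 0], [0, 0, 0], [0, 0, 0]], "hand": [1, 1, 1, 1, 1, 1, 1, 1]}}

```text
clock: 33.3
position: [0.4633, -0.1349, 0.2505]
ee_rot: [0.005, -0.052, 0.999, -0.003]
contact_force: [0.5, 0.6, -0.7]
width: 0.0854
gripper_force: 0.0
```

```bash
python3 - <<'E'
from h import *
d=snap('side','s9.png'); d=snap('wrist','w9.png')
print('pb',proj(d,[.4435,.006,.066]),'pt',proj(d,[.4593,-.133,.066]),[proj(d,tap(y,180,.088,.088)[0]) for y in(-.27,-.14,0)])
a=cv2.imread('pics/s9.png'); b=cv2.imread('pics/w9.png')
cv2.imwrite('pics/c9.png',np.vstack([cv2.resize(a[100:310,80:460],(760,420))[:300],cv2.resize(b[:,:],(400,300)).copy() if 0 else np.pad(cv2.resize(b,(400,300)),((0,0),(0,360),(0,0)))]))
# top view jar/mat too
plan([*tap(-.27,180,.16)[0][:2],.16],186)
E
```

```text
pb (np.float64(419.4404603167792), np.float64(177.51006748809672)) pt (np.float64(279.5463600613963), np.float64(178.8977364191945)) [(np.float64(149.8273467839923), np.float64(247.75567835888427)), (np.float64(279.9276292098033), np.float64(247.66864898906576)), (np.float64(420.3977575799273), np.float64(247.57468280757544))]
from [ 0.4603 -0.1336  0.2455] yaw -174.0 tilt 0.05 n 3
[[-0.096,-0.143,0.095],[-0.096,-0.144,0.095],[-0.096,-0.143,0.095]] [[0,0,-0.0],[0,0,-0.0],[0,0,-0.001]]
```

View pics/c9.png

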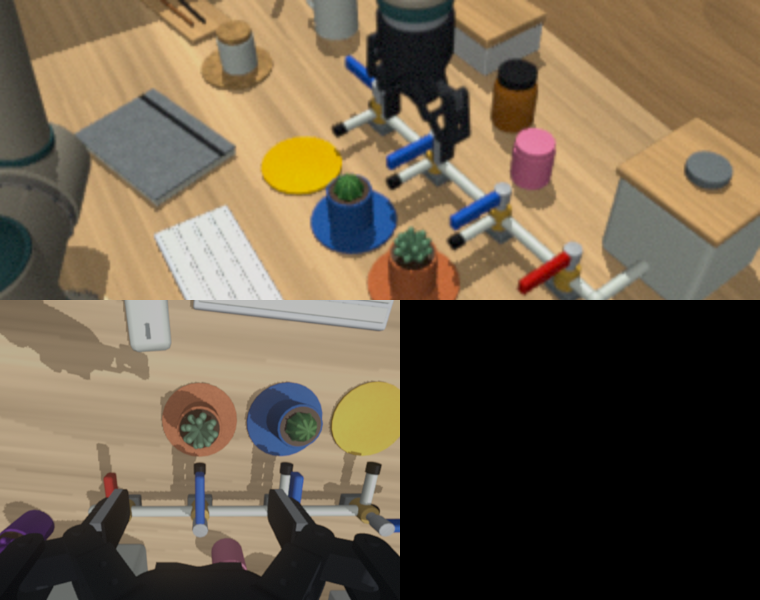

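Both pots stand upright on their own saucers, the jar is on the mat, and tap bars 1 and 2 lie along their branches. Now I open the main.

Call:
{"api": "apply_moves", "payload": {"xyz": [[-0.096, -0.143, 0.095], [-0.096, -0.144, 0.095], [-0.096, -0.143, 0.095], [0, 0, 0.1], [0, 0, 0.15], [0, 0, 0.078], [0, 0, 0], [0, 0, 0]], "rot": [[0, 0, 0], [0, 0, 0], [0, 0, 0], [0, 0, 0], [0, 0, 0], [0, 0, 0], [0, 0, 0], [0, 0, 0]], "hand": [0, 0, 0, 0, 0, 0, 0, 0]}}

```text
clock: 34.4
position: [0.5597, -0.2529, 0.0612]
ee_rot: [-0.0, -0.052, 0.999, 0.0]
contact_force: [-0.0, -0.0, 0.6]
width: 0.0423
gripper_force: 0.0
```

Call:
{"api": "apply_moves", "payload": {"xyz": [[0, 0, 0], [0, 0, 0], [0, 0, 0], [0, 0, 0]], "rot": [[0, 0, 0], [0, 0, 0], [0, 0, 0], [0, 0, 0]], "hand": [-1, -1, -1, -1], "force": 30}}

```text
clock: 34.9
position: [0.5603, -0.2533, 0.0627]
ee_rot: [0.001, -0.052, 0.999, -0.001]
contact_force: [-1.0, 0.4, 5.2]
width: 0.0136
gripper_force: 33.1
```

```bash
python3 - <<'E'
from h import *
plan(tap(-.27,180,.061)[0],186)
E
```

```text
from [ 0.5603 -0.2533  0.0627] yaw -174.0 tilt 0.13 n 1
[[0.003,0.002,0.006]] [[0,0,-0.0]]
```

Call:
{"api": "apply_moves", "payload": {"xyz": [[-0.003, 0.037, 0], [-0.003, 0.037, 0], [-0.003, 0.037, 0], [-0.003, 0.037, 0], [-0.003, 0.037, 0], [-0.003, 0.037, 0], [-0.003, 0.037, 0], [-0.003, 0.037, 0]], "rot": [[0, 0, 0.16], [0, 0, 0.16], [0, 0, 0.16], [0, 0, 0.16], [0, 0, 0.16], [0, 0, 0.16], [0, 0, 0.16], [0, 0, 0.16]], "hand": [-1, -1, -1, -1, -1, -1, -1, -1]}}

```text
clock: 35.9
position: [0.6043, -0.184, 0.0627]
ee_rot: [0.001, 0.582, 0.813, -0.001]
contact_force: [-0.9, -3.4, 5.8]
width: 0.0132
gripper_force: 33.0
```

Call:
{"api": "apply_moves", "payload": {"xyz": [[-0.002, 0.035, 0], [0, 0.02, 0], [0, 0, 0], [0, 0, 0]], "rot": [[0, 0, 0.15], [0, 0, 0.08], [0, 0, 0], [0, 0, 0]], "hand": [-1, -1, -1, -1]}}

```text
clock: 36.4
position: [0.6185, -0.1808, 0.0627]
ee_rot: [0.0, 0.672, 0.74, -0.002]
contact_force: [-4.9, -3.7, 7.1]
width: 0.0136
gripper_force: 34.7
```

```bash
python3 - <<'E'
from h import *
p,y=tap(-.27,90,.06); print(p,y); plan(p,y)
E
```

```text
[np.float64(0.618258932710196), np.float64(-0.18038927467962262), 0.06] 95.98167938116579
from [ 0.6185 -0.1808  0.0627] yaw 95.5 tilt 0.23 n 1
[[0.002,-0.001,0.009]] [[0,0,-0.008]]
```

A small extra push, then I release, rise and check.

Call:
{"api": "apply_moves", "payload": {"xyz": [[0, 0.015, 0], [0, 0, 0], [0, 0, 0], [0, 0, 0], [0, 0, -0.15], [0, 0, -0.2], [0, 0, -0.2], [0, 0, -0.1]], "rot": [[0, 0, 0.05], [0, 0, 0], [0, 0, 0], [0, 0, 0], [0, 0, 0], [0, 0, 0], [0, 0, 0], [0, 0, 0]], "hand": [-1, -1, 0, 0, 0, 0, 0, 0]}}

```text
clock: 37.4
position: [0.6261, -0.1788, 0.2606]
ee_rot: [0.003, 0.692, 0.722, 0.002]
contact_force: [0.4, -0.6, -0.4]
width: 0.0424
gripper_force: 0.0
```

Call:
{"api": "apply_moves", "payload": {"xyz": [[-0.1, -0.1, 0], [-0.1, -0.15, 0], [-0.1, -0.15, 0], [-0.1, -0.15, 0], [0, 0, 0]], "rot": [[0, 0, 0], [0, 0, 0], [0, 0, 0], [0, 0, 0], [0, 0, 0]], "hand": [0, 0, 0, 0, 0]}}

```text
clock: 38.02
position: [0.4621, -0.3071, 0.2565]
ee_rot: [-0.0, 0.694, 0.72, -0.0]
contact_force: [1.0, 0.7, 0.3]
width: 0.0428
gripper_force: 0.0
```

```bash
python3 - <<'E'
from h import *
snap('side','s10.png'); d=snap('top','t10.png')
a=cv2.imread('pics/s10.png'); b=cv2.imread('pics/t10.png')
print([proj(d,tap(y,g,.088,.088)[0]) for y,g in((-.27,90),(-.14,180),(0,180),(.14,90))])
cv2.imwrite('pics/c10.png',np.vstack([cv2.resize(a[100:310,80:460],(640,354))[:300],cv2.resize(b[130:280,110:430],(640,300),interpolation=cv2.INTER_CUBIC)]))
E
```

```text
[(np.float64(314.8518700082706), np.float64(171.72455105169774)), (np.float64(305.0017394541556), np.float64(199.12971662198345)), (np.float64(262.2590660734897), np.float64(203.39520870366343)), (np.float64(190.78828521943026), np.float64(184.10456779541425))]
```

View pics/c10.png

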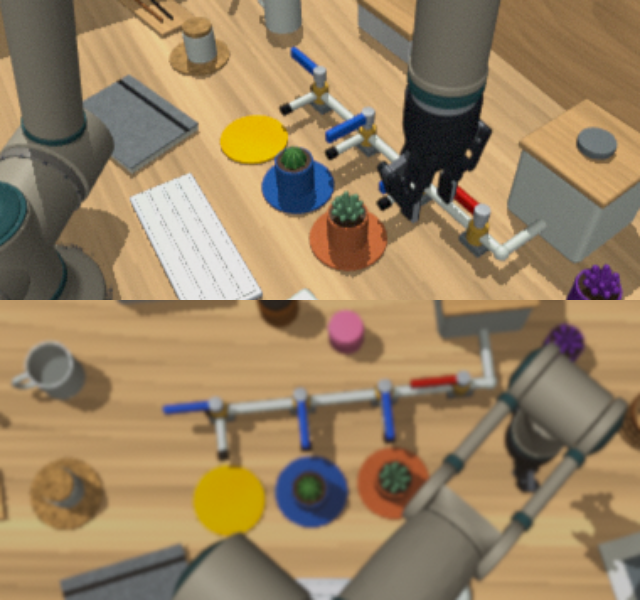

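Both views show main along the header, tap 3 shut, taps 1 and 2 open, and the pots and jar in place. The arm is clear.

```bash
python3 -c "
from rig import job; print(job.sign_off())"
```

```text
the job is handed in; nothing more can be done
None
```

I handed the job in at about 38 s of the 200 s limit. The final camera views showed the jar on the cork mat and the terracotta and blue pots on their own saucers. Taps 1 and 2 were open, tap 3 was shut (the yellow saucer has no pot), and the main was opened last. The sign-off gave no verdict.

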